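# Close the hinged ball mould on its register pins

## Task

Swing the orange upper half of the ball mould down gently and close it over the two chocolate balls. Feel for the sideways position where its notches drop over the brass pins, then press the front down until the clip snaps and the two halves lie flush edge to edge. Leave the biscuits, the spatula, the jar and the carton where they are.

Things in the scene. Friction and masses are not known exactly. Their poses are not given: they have to be found in the camera images.
- mould: Lower half of the mould, fixed: aluminium tray 100 (x) by 150 (y) mm, rim 45 mm above the bench, on a white foot plate 170 by 200 by 6 mm centred at x = -10 mm. Two brown chocolate balls (38 mm) stand 19 mm above the rim. Origin: centre of the underside, on the bench. +x points to the hinge, -x to the front with the clip, y along the hinge, z up.
- hinge_mid (a point): Middle of the hinge line on the lower half: x = +50, y = 0, z = 45 mm in the mould's frame. The hinge line runs along y.
- pins_mid (a point): Mid-setting of the two upright brass register pins (9 mm thick, 14 mm high above the rim, 110 mm apart along y): x = -43, y = 0, z = 45 mm in the mould's frame. The bar with both pins has been set anywhere up to 10 mm to either side of this point along y. The setting is not reported and cannot be pushed: it must be seen or felt.
- clip_top (a point): Top of the sprung steel clip, 18 mm wide, at the middle of the front of the lower half: 40 mm above the bench, x = -57.5 mm. From about 0.1 rad down it resists the upper half; 5 to 20 N pressed down on the tab snaps it past, and it then holds the half shut at 0.
- lid (a joint): Angle of the orange upper half (100 by 150 mm, edge 12 mm thick, domes 35 mm high), rad: 0 = closed, flush on the lower half; about 1.6 = upright; 2.2 = fully open, leaning back. The stiff hinge stays where it is left (about 2 N at the tab moves it). Two notches 12.5 mm wide, 110 mm apart in the front edge: if over about 2 mm off the pins, the edge stops on the pins at about 0.15 rad.
- carriage (a joint): How far the upper half has slid along its hinge from the middle, in m, positive to +y of the mould. It slides up to 13 mm either way against about 1.5 N of friction and stays where left. The notches meet the pins when this equals the (unknown) setting of the pin bar.
- tab (a point): Centre of the black finger tab in the middle of the front edge of the upper half: a block 40 mm along the hinge, 34 mm long, 14 mm thick. In the mould's frame at angle a: x = 50 - 119 cos a + 7 sin a, z = 45 + 119 sin a + 7 cos a (mm), y = the slide. It can be pinched across its 40 mm from above at any angle and turns between lightly closed pads (about 20 N) as the half swings.
- biscuit0: Loose brown biscuit, 60 mm across, 10 mm thick, flat on the bench beside the mould; origin at the centre of its underside. To be left alone.
- biscuit1: A second such biscuit, on the other side. To be left alone.
- biscuit2: A third such biscuit. To be left alone.
- spatula: Loose spatula lying on the bench. To be left alone.
- jar: Loose jar, 64 mm across, 90 mm high, upright; origin at its foot. To be left alone.
- carton: Small white carton 110 by 80 by 50 mm; origin at the centre of its underside. To be left alone.

How it is judged:
By the outcome, as a careful person would: the job done as asked, in the order asked, and still so for the second after the job is handed in, with the robot touching nothing.
It also fails if it takes over 58 s, if anything falls off the work surface, if the arm or the gripper's body presses on something with over 40 N, if the wrist force passes 120 N, or if a joint passes its speed limit or range.

## Robot

A 6-joint arm with a two-finger parallel gripper is mounted at the origin on the work surface. World frame = base frame: x ahead of the robot, y to its left, z up, the work surface at z = 0. Lengths are in m, angles in degrees, forces in N, time in s.
With the tool pointing down it reaches from about 0.35 to 0.875 m from the base axis. Payload 4.2 kg.
Tool frame: the origin (TCP) lies at the very end of the fingers, on their centre line; the grasp point (between the pads) lies 19 mm behind it (tcp_to_grasp is the z of the grasp point in the tool frame, in m); z points along the fingers, y is the direction in which the jaws open and shut (so a half turn about z gives the same grasp; the last joint's range is limited). The gripper opens to 87 mm and grips with 3 to 60 N. Pads are 19 mm wide; open, the fingers measure 117 mm over their backs; the gripper's body (75 mm by 190 mm) begins 51 mm behind the grasp point.
Start: joints at [85.462, 22.042, 0.453, 0, -68.411, -14.817], TCP at [0.207, 0.59, 0.223] pointing down, gripper open.
Joint ranges: [-179.83, 179.83], [-69.29, 118.12], [-61.27, 80.66], [-181.25, 117.63], [-171.15, -9.14], [-177.46, 177.46]. Speed limits (degrees/s): [159.86, 159.86, 180, 180, 180, 180].

## Interface

Orientations are given as a 3x3 rotation matrix whose columns are the frame's x, y, z axes.
In Python, from station import sense, capture, camera_params, finish_job, tcp_to_grasp gives the robot as it stands.
- The arm moves only by the shell command python3 -m inch 'ROWS'. ROWS is JSON, a list of rows, each an object of numbers: "jaw": the closure in counts, from 0 (fully open) to 255 (shut); "x", "y", "z": the shift along the world's x, y, z normalised to -1 to 1, where 1 is 0.06 m; "ax", "ay", "az": the turn, a rotation vector about the world's x, y, z normalised to -1 to 1, where 1 is 10 degrees. A call has 1 to 12 rows; each row shifts and turns the pose as measured when the row begins; what a row does not reach is not made up. A row lasts 1/8 s, in which the tool goes at most 62.5 mm and 10.7 degrees, less where a joint would pass 70% of its speed; a pose out of reach is approached as far as the arm can. A call with a number of a shift or a turn outside -1 to 1 is refused whole. A call with a gripper value outside its range is refused whole. The fingers move at their own pace and stop on an object; the grip force is fixed at half the most. Time passes only in rows, so rows that do not move let the fingers close. It gives the time, the measured TCP pose, the force and the opening at its end, in the units of the state.
- sense(): the state, without advancing time (a new reading comes with each control period).
- capture(name): name is "side" or "top"; returns the picture (400x640x3 uint8, red, green, blue); there is no depth.
- camera_params(name): a dict with "vfov" (degrees; the focal length in pixels is half the picture's height over the tangent of half this angle, whatever the lens; pixels are square), "cx", "cy" (the principal point, pixels), "R" (3x3) and "t" (3): a world point X has camera coordinates R X + t. Camera axes: x right, y down, z forward; pixel columns grow to the right and rows downward; lengths in m; the calibration is good to about 2 mm. A picture is of the moment at which its call begins. camera_params takes no time and is no camera call.
- finish_job(): hands the job in, once; it reports no verdict.
The state is a dict: "time_s": time; "joints": joint angles; "joint_velocities": joint speeds; "effort": joint torques, N m; "tcp_pos": TCP position; "ee_rot": TCP orientation; "wrist_force": force on the tool from outside, world axes, zero at the start; "moment": the same for the moment, N m; "gripper_width": opening from 0.0 (shut) to 1.0 (fully open).
Only numpy, scipy, OpenCV 4.12 (cv2) and the standard library are available. Lean on these libraries where they do the work, as an engineer would, in place of code of your own. Each camera call takes 0.05 s, during which the arm holds its last target.

## Working session

There is one attempt and no reset: what is moved stays moved. The work goes in short steps, Python scripts to look and compute and a shell command to move; the robot and the scene stay as the last step left them, time stands still between calls to the robot, and variables do not carry over. Pictures are saved under pics/ and viewed, and the job is handed in when it is done.

```bash
mkdir -p pics; ls; python3 - <<'E'
from station import *
import cv2
s=sense()
print(s['time_s'],s['tcp_pos'],s['ee_rot'],s['wrist_force'],s['gripper_width'],tcp_to_grasp)
for n in('side','top'):
    cv2.imwrite(f'pics/{n}0.png',capture(n)[:,:,::-1]); print(camera_params(n))
E
```

```text
pics
0.0 [0.20689802 0.58912704 0.22145304] [[ 9.43430599e-01 -3.31569424e-01 -6.50198347e-04]
 [-3.31570052e-01 -9.43428286e-01 -2.09035986e-03]
 [ 7.96839028e-05  2.18769575e-03 -9.99997604e-01]] [ 0.54450993  0.30444302 -0.46371631] 1.0027800862363712 -0.0187
{'vfov': 47.66962508523673, 'cx': 325.6152621555864, 'cy': 197.59181121949976, 'R': array([[ 0.9530087 , -0.30203723,  0.02340798],
       [-0.17087537, -0.59974249, -0.78173561],
       [ 0.25015202,  0.74100099, -0.62317053]]), 't': array([-0.47175198,  0.1769632 ,  0.87861805])}
{'vfov': 49.00035706897172, 'cx': 322.6511405727273, 'cy': 204.23599797199196, 'R': array([[ 0.02602415, -0.99965474, -0.00362553],
       [-0.98806392, -0.02517123, -0.15197404],
       [ 0.15183031,  0.00753725, -0.98837784]]), 't': array([0.06289173, 0.51424371, 1.13897926])}
```

View pics/side0.png

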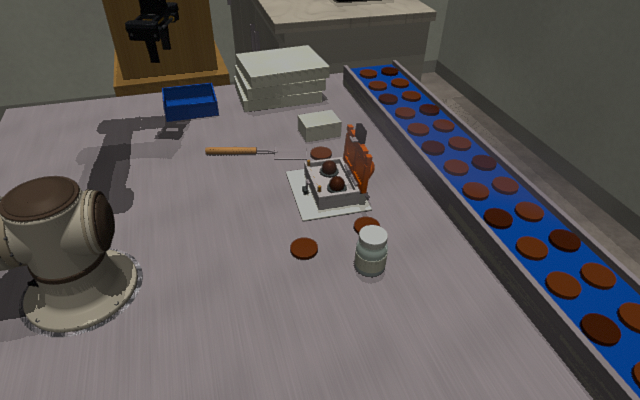

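View pics/top0.png

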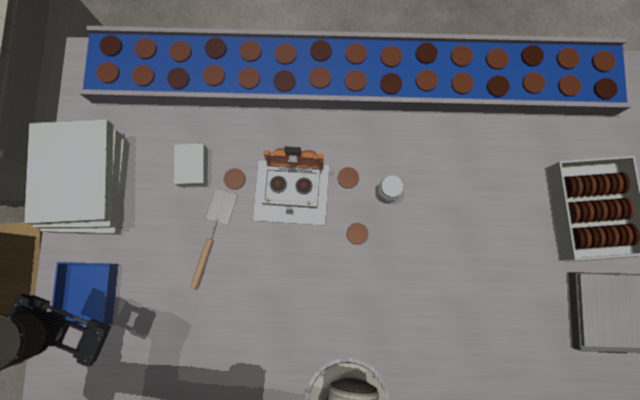

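The lid stands about upright in the top view, with the tab near (292,152), the foot plate around (291,192) and the front clip near (290,211). I'll enlarge both views.

```bash
python3 - <<'E'
import cv2
a=cv2.imread('pics/top0.png')[135:235,235:355]; cv2.imwrite('pics/topc.png',cv2.resize(a,None,fx=6,fy=6,interpolation=cv2.INTER_CUBIC))
a=cv2.imread('pics/side0.png')[115:225,275:385]; cv2.imwrite('pics/sidec.png',cv2.resize(a,None,fx=5.4,fy=5.4,interpolation=cv2.INTER_CUBIC))
E
```

```text
(no output)
```

View pics/topc.png

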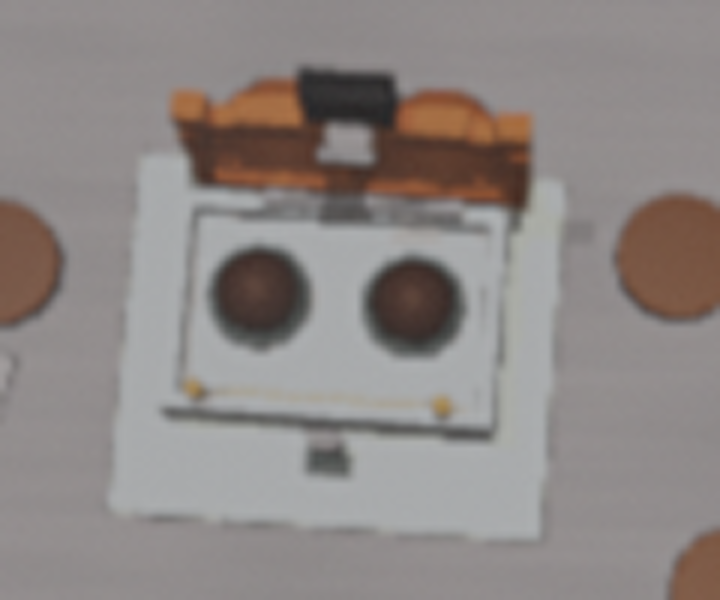

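View pics/sidec.png

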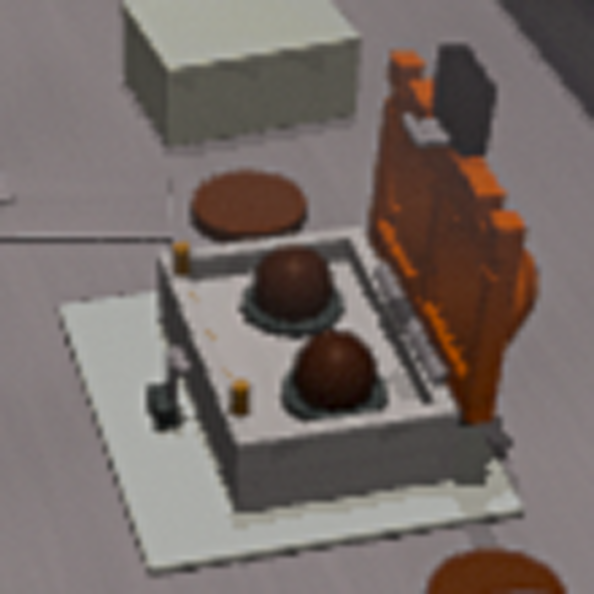

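```bash
cat > h.py <<'E'
import numpy as np
from station import camera_params
def proj(n,X):
    c=camera_params(n); P=np.atleast_2d(X)@np.array(c['R']).T+c['t']; f=200/np.tan(np.radians(c['vfov']/2))
    return np.c_[c['cx']+f*P[:,0]/P[:,2], c['cy']+f*P[:,1]/P[:,2]]
def lidpt(r,h,y,a): # mould frame
    return np.array([.05-r*np.cos(a)+h*np.sin(a), y, .045+r*np.sin(a)+h*np.cos(a)])
def world(p,m): # p=(x,y,yaw)
    c,s=np.cos(p[2]),np.sin(p[2]); m=np.atleast_2d(m)
    return np.c_[p[0]+c*m[:,0]-s*m[:,1], p[1]+s*m[:,0]+c*m[:,1], m[:,2]]
E
cat > fit.py <<'E'
from h import *
from scipy.optimize import least_squares
T=lambda u,v:((u+.5)/6-.5+235,(v+.5)/6-.5+135)
S=lambda u,v:((u+.5)/5.4-.5+275,(v+.5)/5.4-.5+115)
for n in('top','side'):
    c=camera_params(n); print(n,-np.array(c['R']).T@c['t'])
static=[('top',T(108,514),(-.095,.1,.006)),('top',T(542,540),(-.095,-.1,.006)),('top',T(140,155),(.075,.1,.006)),('top',T(565,182),(.075,-.1,.006)),
('side',S(60,308),(-.095,.1,.006)),('side',S(150,572),(-.095,-.1,.006)),('side',S(522,510),(.075,-.1,.006)),
('side',S(165,262),(-.05,.075,.045)),('side',S(235,440),(-.05,-.075,.045)),('top',T(495,430),(-.05,-.075,.045)),('top',T(166,408),(-.05,.075,.045))]
pins=[('top',T(195,386),.055),('top',T(442,405),-.055),('side',S(181,244),.055),('side',S(240,383),-.055)]
tab=[('top',T(300,68),136,14,1),('top',T(395,75),136,14,-1),('top',T(392,127),102+34,0,-1),('top',T(300,116),136,0,1),
('side',S(440,45),136,0,1),('side',S(468,45),136,14,1),('side',S(495,80),136,14,-1),('side',S(470,85),136,0,-1)]
def res(q,full=False):
    p=q[:3];r=[]
    for n,uv,m in static: r.append(proj(n,world(p,m))[0]-uv)
    for n,uv,y in pins: r.append(proj(n,world(p,(-.043,y+q[3],.059)))[0]-uv)
    for n,uv,R,h,s in tab: r.append(proj(n,world(p,lidpt(R/1e3,h/1e3,q[5]+.02*s,q[4])))[0]-uv)
    return np.array(r) if full else np.ravel(r)
s=least_squares(res,[.6,.05,0,0,1.6,0],loss='soft_l1',x_scale=[.1,.1,.1,.01,.1,.01])
print(s.x.round(4),np.degrees(s.x[2])); print(res(s.x,True).round(1))
p=s.x[:3]; print('hinge',world(p,(.05,0,.045)),'tab',world(p,lidpt(.119,.007,s.x[5],s.x[4])))
E
python3 fit.py
```

```text
top [0.33353738 0.06722939 1.20412156]
side [ 0.26003432 -0.68741115  0.69691007]
[ 0.5593  0.1641 -0.0425  0.0041  1.6209 -0.01  ] -2.434822819653575
[[-0.1 -0.2]
 [ 0.1  0.4]
 [ 0.2 -0.4]
 [ 0.4 -0.2]
 [-0.4 -0.1]
 [-0.1  0. ]
 [ 0.7  0.3]
 [-1.1 -0.9]
 [ 0.6  1.7]
 [-0.2 -0.2]
 [-1.3 -0.3]
 [-0.7  0.4]
 [-0.4  0. ]
 [ 0.1  0.9]
 [ 0.1  0.9]
 [-0.3  0.1]
 [ 0.4  0. ]
 [ 0.5 -3.1]
 [-0.8 -2.4]
 [-1.   0. ]
 [-0.5 -0.4]
 [ 0.2  1.7]
 [-1.   1.2]]
hinge [[0.60927758 0.16200716 0.045     ]] tab [[0.62178969 0.15146577 0.16350035]]
```

```bash
sed -i "s/T(392,127),102+34/T(392,127),102/; s/T(300,116),136/T(300,116),102/" fit.py; cat >> fit.py <<'E'
for n in('top','side'):
  for y in (.075,-.075):
    for h in (0,.012):
      u=proj(n,world(p,lidpt(.1,h,s.x[5]+y,s.x[4])))[0]
      print(n,y,h, ((u-([235,135] if n=='top' else [275,115]))*(6 if n=='top' else 5.4)).round())
E
python3 fit.py | grep -v "^ \["
```

```text
top [0.33353738 0.06722939 1.20412156]
side [ 0.26003432 -0.68741115  0.69691007]Traceback (most recent call last):
  File "fit.py", line 19, in <module>
    s=least_squares(res,[.6,.05,0,0,1.6,0],loss='soft_l1',x_scale=[.1,.1,.1,.01,.1,.01])
    return func(*args, **kwargs)
    result = trf(vector_fun.fun, vector_fun.jac, x0, f0, J0, lb, ub, ftol, xtol,
                 gtol, max_nfev, x_scale, loss_function, tr_solver,
                 tr_options.copy(), verbose, callback=callback_wrapped)
    return trf_no_bounds(
        fun, jac, x0, f0, J0, ftol, xtol, gtol, max_nfev, x_scale,
        loss_function, tr_solver, tr_options, verbose, callback=callback)
    J = jac(x)
    self._update_jac()
    ~~~~~~~~~~~~~~~~^^
    self.J = self.jac_wrapped(xp_copy(self.x), f0=self.f)
             ~~~~~~~~~~~~~~~~^^^^^^^^^^^^^^^^^^^^^^^^^^^^
    J, dct = approx_derivative(
             ~~~~~~~~~~~~~~~~~^
        self.fun,
        ^^^^^^^^^
    ...<2 lines>...
        **self.finite_diff_options,
        ^^^^^^^^^^^^^^^^^^^^^^^^^^^
    )
    ^
    J, _nfev = _dense_difference(fun_wrapped, x0, f0, h
[... 253 characters left out ...]
r f_eval in f_evals]
                                    ^^^^^^^
    f = np.atleast_1d(self.fun(x, *self.args, **self.kwargs))
                      ~~~~~~~~^^^^^^^^^^^^^^^^^^^^^^^^^^^^^^
    return np.atleast_1d(self.fun(x))
                         ~~~~~~~~^^^
    return self.f(x, *self.args, **self.kwargs)
           ~~~~~~^^^^^^^^^^^^^^^^^^^^^^^^^^^^^^
  File "fit.py", line 15, in res
    for n,uv,m in static: r.append(proj(n,world(p,m))[0]-uv)
                                   ~~~~^^^^^^^^^^^^^^
  File "h.py", line 4, in proj
    c=camera_params(n); P=np.atleast_2d(X)@np.array(c['R']).T+c['t']; f=200/np.tan(np.radians(c['vfov']/2))
ValueError: time passes only in moves, steps and waits
```

```bash
python3 - <<'E'
from station import camera_params
import pickle
pickle.dump({n:camera_params(n) for n in('top','side')},open('cam.pkl','wb'))
E
sed -i 's/^from station.*/import pickle; CAM=pickle.load(open("cam.pkl","rb")); camera_params=lambda n:CAM[n]/' h.py
python3 fit.py | grep -v "^ \["
```

```text
top [0.33353738 0.06722939 1.20412156]
side [ 0.26003432 -0.68741115  0.69691007]
[ 0.5594  0.1641 -0.0428  0.0041  1.6347 -0.0085] -2.4529079330427925
[[-0.1 -0.2]
hinge [[0.60932792 0.16198362 0.045     ]] tab [[0.62353805 0.15286545 0.1633098 ]]
top 0.075 0 [165. 115.]
top 0.075 0.012 [168.  87.]
top -0.075 0 [526. 139.]
top -0.075 0.012 [528. 111.]
side 0.075 0 [388.  53.]
side 0.075 0.012 [413.  52.]
side -0.075 0 [497. 231.]
side -0.075 0.012 [524. 229.]
```

```bash
python3 -m inch '[{"x":0.3,"y":-0.3,"z":0.2,"az":0.4},{"x":0.6,"y":-0.6,"az":0.8},{"x":0.63,"y":-0.66,"az":0.5},{"x":0.63,"y":-0.66},{"x":0.63,"y":-0.66},{"x":0.63,"y":-0.66},{"x":0.63,"y":-0.66},{"x":0.63,"y":-0.66},{"x":0.6,"y":-0.6},{"x":0.4,"y":-0.4},{"x":0.2,"y":-0.2},{"x":0}]'
python3 - <<'E'
from station import *
s=sense();print(s['tcp_pos'],s['ee_rot'],s['wrist_force'])
E
```

```text
[0.20693022 0.58918565 0.22157095] [[ 9.43434785e-01 -3.31557677e-01 -5.60553530e-04]
 [-3.31558139e-01 -9.43432941e-01 -1.86749838e-03]
 [ 9.03387578e-05  1.94771901e-03 -9.99998099e-01]] [ 1.19625395 -0.10963291 -0.97191545]$[0]: bad value
```

```bash
python3 -m inch '[{"jaw":0,"x":0.3,"y":-0.3,"z":0.2,"ax":0,"ay":0,"az":0.4}]'
```

```text
time_s: 0.22
tcp_pos: [0.2241, 0.5709, 0.2317]
ee_rot: [[0.965, -0.261, -0.001], [-0.261, -0.965, -0.006], [0.0, 0.006, -1.0]]
wrist_force: [-0.2, 1.2, -0.1]
gripper_width: 0.999
```

```bash
python3 -m inch '[{"jaw":0,"x":0.6,"y":-0.6,"z":0,"ax":0,"ay":0,"az":0.7},{"jaw":0,"x":0.63,"y":-0.66,"z":0,"ax":0,"ay":0,"az":0.5},{"jaw":0,"x":0.63,"y":-0.66,"z":0,"ax":0,"ay":0,"az":0},{"jaw":0,"x":0.63,"y":-0.66,"z":0,"ax":0,"ay":0,"az":0},{"jaw":0,"x":0.63,"y":-0.66,"z":0,"ax":0,"ay":0,"az":0},{"jaw":0,"x":0.63,"y":-0.66,"z":0,"ax":0,"ay":0,"az":0},{"jaw":0,"x":0.63,"y":-0.66,"z":0,"ax":0,"ay":0,"az":0},{"jaw":0,"x":0.63,"y":-0.66,"z":0,"ax":0,"ay":0,"az":0},{"jaw":0,"x":0.6,"y":-0.6,"z":0,"ax":0,"ay":0,"az":0},{"jaw":0,"x":0.4,"y":-0.4,"z":0,"ax":0,"ay":0,"az":0},{"jaw":0,"x":0.2,"y":-0.2,"z":0,"ax":0,"ay":0,"az":0}]'
```

```text
time_s: 1.6
tcp_pos: [0.6041, 0.1707, 0.2268]
ee_rot: [[0.999, -0.045, -0.007], [-0.045, -0.999, -0.01], [-0.006, 0.01, -1.0]]
wrist_force: [0.0, 0.8, -0.3]
gripper_width: 1.002
```

```bash
python3 -m inch '[{"jaw":0,"x":0.31,"y":-0.3,"z":-0.1,"ax":-0.06,"ay":0.04,"az":0},{"jaw":60,"x":0,"y":0,"z":-0.1,"ax":0,"ay":0,"az":0}]'
python3 - <<'E'
from station import *
import cv2
for n,(r,c) in dict(top=(130,235),side=(70,275)).items():
    a=capture(n)[r:r+110,c:c+130,::-1]; cv2.imwrite(f'pics/{n}1.png',cv2.resize(a,None,fx=5,fy=5,interpolation=cv2.INTER_CUBIC))
E
```

```text
time_s: 1.85
tcp_pos: [0.6233, 0.152, 0.214]
ee_rot: [[0.999, -0.046, -0.015], [-0.046, -0.999, -0.021], [-0.014, 0.021, -1.0]]
wrist_force: [-0.3, 1.0, -0.3]
gripper_width: 0.951
```

View pics/top1.png

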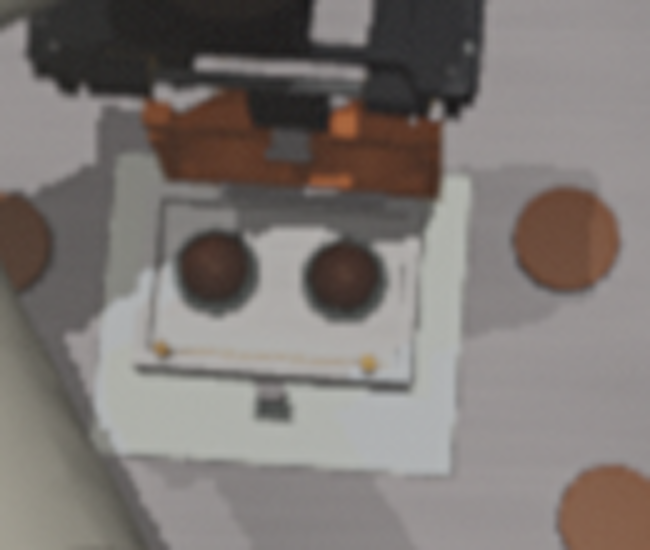

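View pics/side1.png

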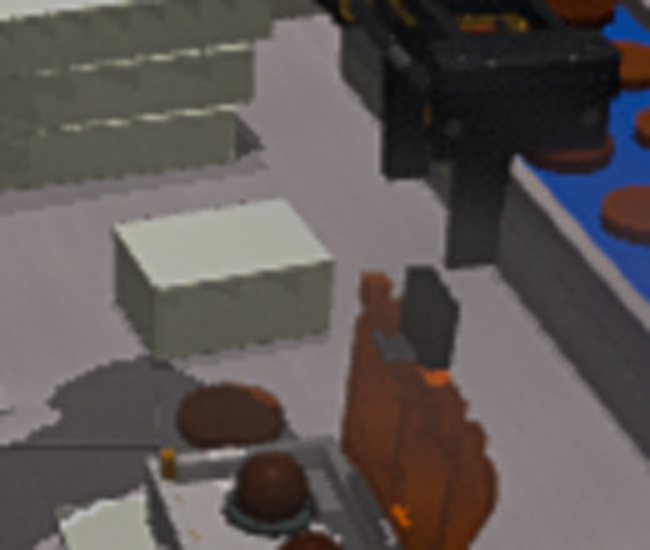

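```bash
python3 -m inch '[{"jaw":40,"x":0,"y":0,"z":-0.3,"ax":0.12,"ay":-0.08,"az":0},{"jaw":40,"x":0,"y":0,"z":-0.35,"ax":0,"ay":0,"az":0},{"jaw":40,"x":0,"y":0,"z":-0.25,"ax":0,"ay":0,"az":0},{"jaw":40,"x":0,"y":0,"z":-0.1,"ax":0,"ay":0,"az":0}]'
```

```text
time_s: 2.45
tcp_pos: [0.6202, 0.1571, 0.1546]
ee_rot: [[0.999, -0.039, 0.002], [-0.039, -0.999, 0.003], [0.002, -0.003, -1.0]]
wrist_force: [0.5, 0.0, -0.8]
gripper_width: 0.847
```

```bash
python3 -m inch '[{"jaw":40,"x":0.055,"y":-0.08,"z":-0.02,"ax":0,"ay":0,"az":0},{"jaw":110,"x":0,"y":0,"z":0,"ax":0,"ay":0,"az":0},{"jaw":125,"x":0,"y":0,"z":0,"ax":0,"ay":0,"az":0},{"jaw":125,"x":0,"y":0,"z":0,"ax":0,"ay":0,"az":0}]'
```

```text
time_s: 2.95
tcp_pos: [0.6247, 0.1526, 0.1551]
ee_rot: [[0.999, -0.038, 0.005], [-0.038, -0.999, 0.004], [0.005, -0.004, -1.0]]
wrist_force: [-0.2, 0.1, -0.8]
gripper_width: 0.588
```

```bash
python3 -m inch '[{"jaw":160,"x":0,"y":0,"z":0,"ax":0,"ay":0,"az":0},{"jaw":160,"x":0,"y":0,"z":0,"ax":0,"ay":0,"az":0},{"jaw":160,"x":0,"y":0,"z":0,"ax":0,"ay":0,"az":0}]'
```

```text
time_s: 3.32
tcp_pos: [0.6248, 0.1525, 0.1554]
ee_rot: [[0.999, -0.038, 0.005], [-0.038, -0.999, 0.004], [0.005, -0.004, -1.0]]
wrist_force: [0.7, 0.6, -0.1]
gripper_width: 0.46
```

```bash
cat > tbl.py <<'E'
import numpy as np,sys
R=.130;off=.057;hx,hy=.6093,.1620;s=-.0428
def tcp(a): 
    f=a+off; u=-R*np.cos(f); return np.array([u*np.cos(s), u*np.sin(s), .045+R*np.sin(f)-.0187])
A=[float(v) for v in sys.argv[1:]]
for a,b in zip(A,A[1:]):
    print(b,((tcp(b)-tcp(a))/.06).round(3),'pos x,z',(hx+tcp(b)[0]).round(4),tcp(b)[2].round(4))
E
python3 tbl.py 1.63 1.56 1.48 1.4 1.32 1.24 1.16 1.08 1.0 .92 .84 .76 .68 .6 .52 .44 .36 .3 .25 .2 .15 .1
```

```text
1.56 [-0.151  0.006  0.012] pos x,z 0.6153 0.1562
1.48 [-0.173  0.007  0.001] pos x,z 0.6049 0.1562
1.4 [-0.173  0.007 -0.013] pos x,z 0.5946 0.1555
1.32 [-0.171  0.007 -0.027] pos x,z 0.5843 0.1539
1.24 [-0.168  0.007 -0.04 ] pos x,z 0.5742 0.1515
1.16 [-0.165  0.007 -0.053] pos x,z 0.5643 0.1482
1.08 [-0.16   0.007 -0.066] pos x,z 0.5547 0.1443
1.0 [-0.154  0.007 -0.079] pos x,z 0.5455 0.1395
0.92 [-0.147  0.006 -0.091] pos x,z 0.5366 0.134
0.84 [-0.14   0.006 -0.103] pos x,z 0.5283 0.1279
0.76 [-0.131  0.006 -0.113] pos x,z 0.5204 0.1211
0.68 [-0.121  0.005 -0.124] pos x,z 0.5131 0.1137
0.6 [-0.111  0.005 -0.133] pos x,z 0.5065 0.1057
0.52 [-0.1    0.004 -0.141] pos x,z 0.5004 0.0972
0.44 [-0.089  0.004 -0.149] pos x,z 0.4951 0.0883
0.36 [-0.076  0.003 -0.156] pos x,z 0.4905 0.079
0.3 [-0.049  0.002 -0.12 ] pos x,z 0.4876 0.0717
0.25 [-0.035  0.002 -0.102] pos x,z 0.4855 0.0656
0.2 [-0.03   0.001 -0.104] pos x,z 0.4837 0.0593
0.15 [-0.025  0.001 -0.105] pos x,z 0.4822 0.053
0.1 [-0.02   0.001 -0.107] pos x,z 0.481 0.0466
```

```bash
python3 -m inch '[{"jaw":160,"x":-0.08,"y":0.003,"z":0.005,"ax":0,"ay":0,"az":0},{"jaw":160,"x":-0.15,"y":0.006,"z":0.008,"ax":0,"ay":0,"az":0},{"jaw":160,"x":-0.17,"y":0.007,"z":0,"ax":0,"ay":0,"az":0},{"jaw":160,"x":-0.17,"y":0.007,"z":-0.013,"ax":0,"ay":0,"az":0}]'
```

```text
time_s: 3.82
tcp_pos: [0.593, 0.1538, 0.1557]
ee_rot: [[0.999, -0.038, 0.015], [-0.038, -0.999, 0.005], [0.014, -0.005, -1.0]]
wrist_force: [4.7, -1.8, -3.6]
gripper_width: 0.457
```

```bash
python3 -m inch '[{"jaw":160,"x":-0.16,"y":0.007,"z":-0.03,"ax":-0.02,"ay":0.05,"az":0},{"jaw":160,"x":-0.168,"y":0.007,"z":-0.04,"ax":0,"ay":0.03,"az":0},{"jaw":160,"x":-0.165,"y":0.007,"z":-0.053,"ax":0,"ay":0.02,"az":0},{"jaw":160,"x":-0.16,"y":0.007,"z":-0.066,"ax":0,"ay":0.02,"az":0}]'
```

```text
time_s: 4.32
tcp_pos: [0.5524, 0.1559, 0.1449]
ee_rot: [[0.999, -0.038, -0.003], [-0.038, -0.999, 0.002], [-0.004, -0.002, -1.0]]
wrist_force: [5.6, -0.9, -4.4]
gripper_width: 0.455
```

```bash
python3 -m inch '[{"jaw":160,"x":-0.14,"y":0.006,"z":-0.09,"ax":0,"ay":0,"az":0},{"jaw":160,"x":-0.147,"y":0.006,"z":-0.095,"ax":0,"ay":0,"az":0},{"jaw":160,"x":-0.14,"y":0.006,"z":-0.106,"ax":0,"ay":0,"az":0},{"jaw":160,"x":-0.131,"y":0.006,"z":-0.116,"ax":0,"ay":0,"az":0},{"jaw":160,"x":-0.121,"y":0.005,"z":-0.126,"ax":0,"ay":0,"az":0}]'
```

```text
time_s: 4.95
tcp_pos: [0.5099, 0.1582, 0.1134]
ee_rot: [[0.999, -0.037, 0.0], [-0.037, -0.999, 0.003], [0.0, -0.003, -1.0]]
wrist_force: [3.9, -1.8, 0.3]
gripper_width: 0.456
```

```bash
python3 -m inch '[{"jaw":160,"x":-0.105,"y":0.005,"z":-0.135,"ax":0,"ay":0,"az":0},{"jaw":160,"x":-0.096,"y":0.004,"z":-0.143,"ax":0,"ay":0,"az":0},{"jaw":160,"x":-0.085,"y":0.004,"z":-0.15,"ax":0,"ay":0,"az":0},{"jaw":160,"x":0,"y":0,"z":0,"ax":0,"ay":0,"az":0}]'
python3 - <<'E'
from station import *
import cv2
for n,(r,c) in dict(top=(135,235),side=(105,265)).items():
    a=capture(n)[r:r+110,c:c+130,::-1]; cv2.imwrite(f'pics/{n}2.png',cv2.resize(a,None,fx=5,fy=5,interpolation=cv2.INTER_CUBIC))
E
```

```text
time_s: 5.45
tcp_pos: [0.4906, 0.1591, 0.0851]
ee_rot: [[0.999, -0.036, -0.001], [-0.036, -0.999, 0.003], [-0.001, -0.003, -1.0]]
wrist_force: [4.1, -1.2, -0.8]
gripper_width: 0.455
```

View pics/top2.png

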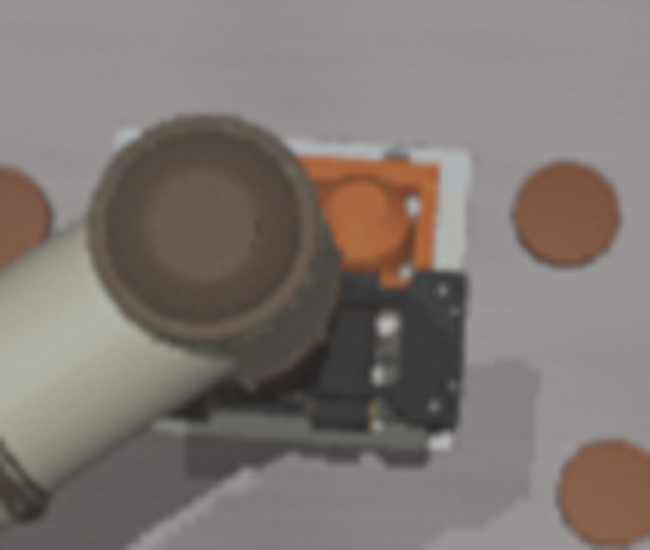

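View pics/side2.png

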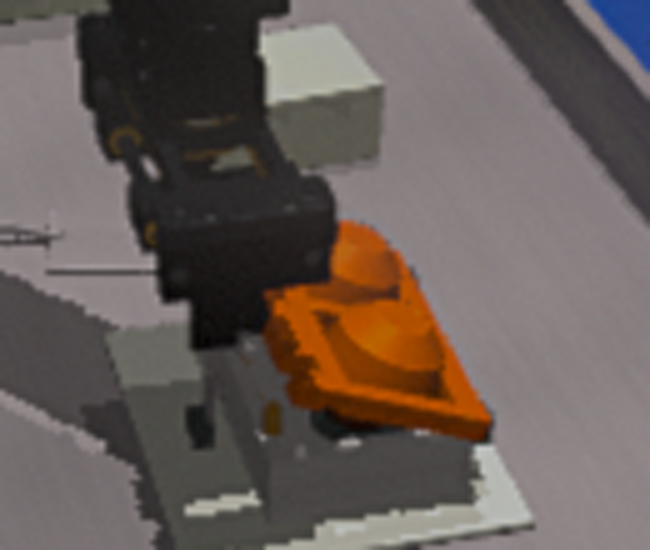

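```bash
python3 -m inch '[{"jaw":160,"x":0.003,"y":0.06,"z":0,"ax":0,"ay":0,"az":0},{"jaw":160,"x":0.004,"y":0.08,"z":0,"ax":0,"ay":0,"az":0},{"jaw":160,"x":0.003,"y":0.06,"z":0,"ax":0,"ay":0,"az":0},{"jaw":160,"x":0,"y":0,"z":0,"ax":0,"ay":0,"az":0}]'
```

```text
time_s: 6.05
tcp_pos: [0.4912, 0.1713, 0.0852]
ee_rot: [[0.999, -0.038, -0.003], [-0.038, -0.999, 0.002], [-0.003, -0.002, -1.0]]
wrist_force: [3.3, -1.6, -1.5]
gripper_width: 0.457
```

```bash
python3 -m inch '[{"jaw":160,"x":-0.03,"y":0.002,"z":-0.13,"ax":0,"ay":0,"az":0},{"jaw":160,"x":-0.03,"y":0.002,"z":-0.12,"ax":0,"ay":0,"az":0},{"jaw":160,"x":-0.02,"y":0.001,"z":-0.1,"ax":0,"ay":0,"az":0},{"jaw":160,"x":0,"y":0,"z":0,"ax":0,"ay":0,"az":0}]'
```

```text
time_s: 6.55
tcp_pos: [0.483, 0.1711, 0.0625]
ee_rot: [[0.999, -0.038, -0.008], [-0.038, -0.999, 0.0], [-0.008, -0.0, -1.0]]
wrist_force: [-0.1, -0.8, 1.6]
gripper_width: 0.455
```

```bash
python3 -m inch '[{"jaw":160,"x":-0.01,"y":0.001,"z":-0.06,"ax":0,"ay":0,"az":0},{"jaw":160,"x":-0.01,"y":0,"z":-0.06,"ax":0,"ay":0,"az":0}]'
```

```text
time_s: 6.8
tcp_pos: [0.4813, 0.1711, 0.0549]
ee_rot: [[0.999, -0.038, -0.009], [-0.038, -0.999, 0.0], [-0.009, 0.0, -1.0]]
wrist_force: [-0.9, -0.1, 3.5]
gripper_width: 0.457
```

```bash
python3 -m inch '[{"jaw":160,"x":-0.01,"y":0.001,"z":-0.05,"ax":0,"ay":0,"az":0},{"jaw":160,"x":0,"y":0,"z":0,"ax":0,"ay":0,"az":0}]'
```

```text
time_s: 7.05
tcp_pos: [0.4806, 0.1712, 0.0515]
ee_rot: [[0.999, -0.038, -0.009], [-0.038, -0.999, 0.0], [-0.009, 0.0, -1.0]]
wrist_force: [-0.9, -0.1, 2.4]
gripper_width: 0.46
```

```bash
python3 -m inch '[{"jaw":160,"x":-0.01,"y":0.001,"z":-0.05,"ax":0,"ay":0,"az":0},{"jaw":160,"x":0,"y":0,"z":0,"ax":0,"ay":0,"az":0}]'
```

```text
time_s: 7.3
tcp_pos: [0.4803, 0.1713, 0.049]
ee_rot: [[0.999, -0.038, -0.008], [-0.038, -0.999, 0.0], [-0.008, 0.0, -1.0]]
wrist_force: [-2.1, -1.0, 2.3]
gripper_width: 0.459
```

```bash
python3 -m inch '[{"jaw":160,"x":0,"y":0,"z":-0.05,"ax":0,"ay":0,"az":0},{"jaw":160,"x":0,"y":0,"z":0,"ax":0,"ay":0,"az":0}]'
```

```text
time_s: 7.55
tcp_pos: [0.4801, 0.1713, 0.047]
ee_rot: [[0.999, -0.038, -0.008], [-0.038, -0.999, 0.0], [-0.008, 0.0, -1.0]]
wrist_force: [0.1, 0.3, -0.2]
gripper_width: 0.455
```

```bash
python3 -m inch '[{"jaw":160,"x":0,"y":0,"z":-0.05,"ax":0,"ay":0,"az":0},{"jaw":160,"x":0,"y":0,"z":0,"ax":0,"ay":0,"az":0}]'; python3 - <<'E'
from station import *
import cv2
for n,(r,c) in dict(side=(135,285)).items():
    a=capture(n)[r:r+80,c:c+100,::-1]; cv2.imwrite(f'pics/{n}3.png',cv2.resize(a,None,fx=7,fy=7,interpolation=cv2.INTER_CUBIC))
E
```

```text
time_s: 7.8
tcp_pos: [0.4798, 0.1712, 0.044]
ee_rot: [[0.999, -0.038, -0.009], [-0.038, -0.999, 0.0], [-0.009, 0.0, -1.0]]
wrist_force: [0.2, 0.3, -0.6]
gripper_width: 0.457
```

View pics/side3.png

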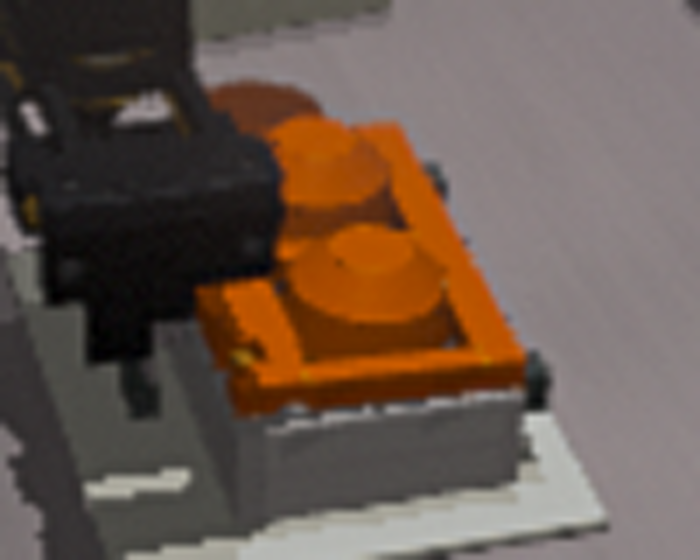

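The near pin shows brass in its notch at (243,355), and only a thin wedge remains between the halves. The notches have dropped, so I press on now.

```bash
python3 -m inch '[{"jaw":160,"x":0,"y":0,"z":-0.06,"ax":0,"ay":0,"az":0},{"jaw":160,"x":0,"y":0,"z":-0.06,"ax":0,"ay":0,"az":0}]'
```

```text
time_s: 8.1
tcp_pos: [0.4792, 0.171, 0.0364]
ee_rot: [[0.999, -0.038, -0.01], [-0.038, -0.999, -0.0], [-0.01, 0.001, -1.0]]
wrist_force: [-2.5, 0.4, 3.4]
gripper_width: 0.455
```

```bash
python3 -m inch '[{"jaw":160,"x":0,"y":0,"z":-0.07,"ax":0,"ay":0,"az":0},{"jaw":160,"x":0,"y":0,"z":-0.05,"ax":0,"ay":0,"az":0}]'
```

```text
time_s: 8.35
tcp_pos: [0.4792, 0.1711, 0.0299]
ee_rot: [[0.999, -0.037, -0.01], [-0.037, -0.999, -0.001], [-0.01, 0.001, -1.0]]
wrist_force: [-5.7, 0.1, 14.6]
gripper_width: 0.45
```

```bash
python3 - <<'E'
from station import *
import cv2
for n,(r,c) in dict(side=(135,285)).items():
    a=capture(n)[r:r+80,c:c+100,::-1]; cv2.imwrite(f'pics/{n}4.png',cv2.resize(a,None,fx=7,fy=7,interpolation=cv2.INTER_CUBIC))
s=sense();print(s['wrist_force'],s['moment'])
E
```

```text
[-5.38295965  0.96721591 12.73779951] [ 0.05711089  1.40839565 -0.04560533]
```

View pics/side4.png

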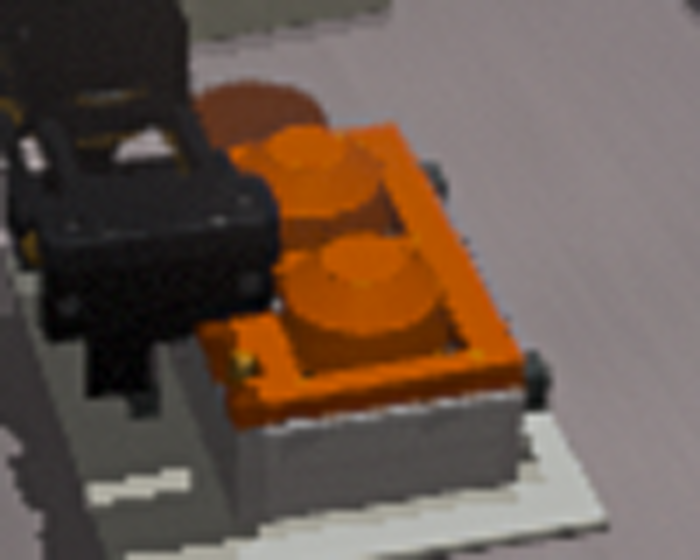

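```bash
python3 -m inch '[{"jaw":160,"x":0,"y":0,"z":-0.08,"ax":0,"ay":0,"az":0},{"jaw":160,"x":0,"y":0,"z":-0.08,"ax":0,"ay":0,"az":0}]'
```

```text
time_s: 8.65
tcp_pos: [0.4796, 0.1714, 0.0236]
ee_rot: [[0.999, -0.035, -0.009], [-0.035, -0.999, -0.001], [-0.009, 0.002, -1.0]]
wrist_force: [-8.7, -0.3, 22.1]
gripper_width: 0.457
```

```bash
python3 - <<'E'
from station import *
import cv2
for n,(r,c) in dict(side=(135,285)).items():
    a=capture(n)[r:r+80,c:c+100,::-1]; cv2.imwrite(f'pics/{n}5.png',cv2.resize(a,None,fx=7,fy=7,interpolation=cv2.INTER_CUBIC))
s=sense();print(s['wrist_force'],s['moment'])
E
```

```text
[-7.34595331  0.83474489 22.44156665] [-0.14642938  2.139505   -0.09350949]
```

View pics/side5.png

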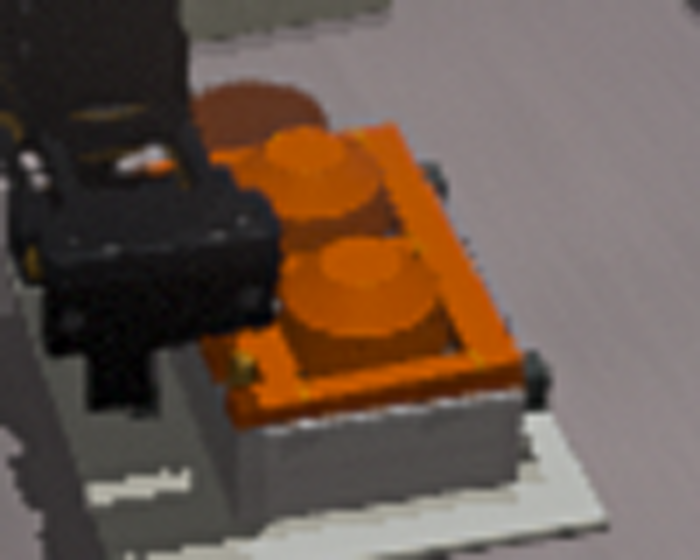

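```bash
python3 - <<'E'
from h import *
p=(.5594,.1641,-.0428)
for a in (0,.03,.06,.1):
    for h in(0,.012):
        print(a,h,((proj('side',world(p,lidpt(.1,h,.0041-.075,a)))[0]-[285,135]+.5)*7).round(), ((proj('side',world(p,lidpt(0,h,.0041-.075,a)))[0]-[285,135]+.5)*7).round())
print(((proj('side',world(p,[(-.05,-.075,.045),(-.043,.0041-.055,.059)]))-[285,135]+.5)*7).round())
E
```

```text
0 0 [237. 436.] [524. 393.]
0 0.012 [237. 407.] [526. 365.]
0.03 0 [237. 429.] [524. 393.]
0.03 0.012 [239. 400.] [527. 364.]
0.06 0 [237. 421.] [524. 393.]
0.06 0.012 [240. 392.] [528. 364.]
0.1 0 [239. 412.] [524. 393.]
0.1 0.012 [243. 382.] [530. 364.]
[[240. 443.]
 [243. 363.]]
```

```bash
python3 -m inch '[{"jaw":80,"x":0,"y":0,"z":0.02,"ax":0,"ay":0,"az":0},{"jaw":60,"x":0,"y":0,"z":0.0,"ax":0,"ay":0,"az":0},{"jaw":60,"x":0,"y":0,"z":0.3,"ax":0,"ay":0,"az":0},{"jaw":60,"x":0,"y":0,"z":0.5,"ax":0,"ay":0,"az":0},{"jaw":60,"x":0,"y":0,"z":0.5,"ax":0,"ay":-0.05,"az":0},{"jaw":255,"x":-0.3,"y":0,"z":0.2,"ax":0,"ay":0,"az":0},{"jaw":255,"x":-0.5,"y":0,"z":0,"ax":0,"ay":0,"az":0},{"jaw":255,"x":-0.3,"y":0,"z":0,"ax":0,"ay":0,"az":0}]'; python3 - <<'E'
from station import *
import cv2
for n,(r,c) in dict(side=(135,285),top=(140,240)).items():
    a=capture(n)[r:r+80,c:c+100,::-1]; cv2.imwrite(f'pics/{n}6.png',cv2.resize(a,None,fx=7,fy=7,interpolation=cv2.INTER_CUBIC))
E
```

```text
time_s: 9.7
tcp_pos: [0.4132, 0.1705, 0.1129]
ee_rot: [[0.999, -0.038, -0.003], [-0.038, -0.999, -0.004], [-0.002, 0.004, -1.0]]
wrist_force: [-0.3, 0.7, -0.4]
gripper_width: 0.511
```

View pics/side6.png

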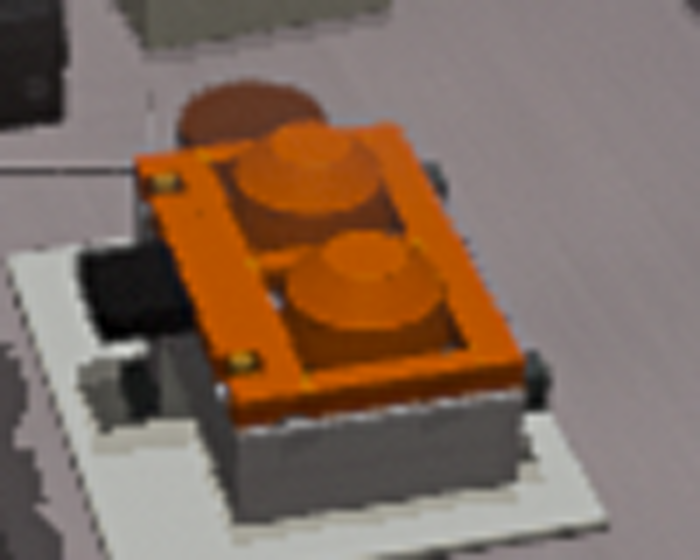

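View pics/top6.png

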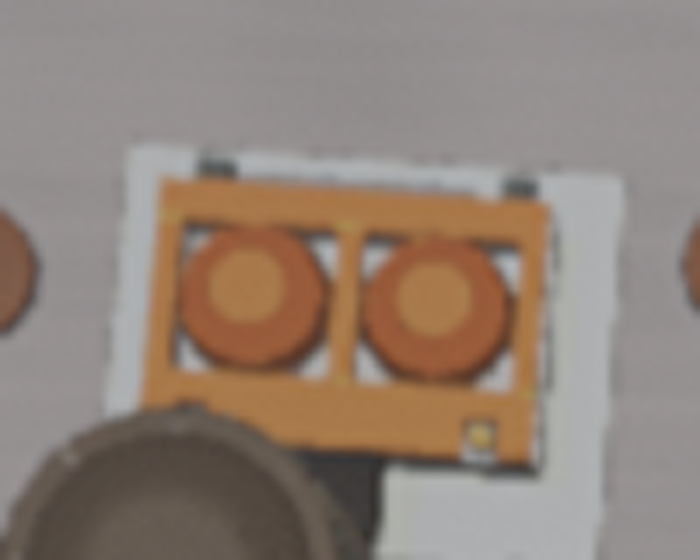

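```bash
python3 -m inch '[{"jaw":255,"x":0.4,"y":0,"z":0,"ax":0,"ay":0,"az":0},{"jaw":255,"x":0.4,"y":0.01,"z":-0.1,"ax":0,"ay":0,"az":0},{"jaw":255,"x":0.3,"y":0,"z":-0.2,"ax":0,"ay":0,"az":0},{"jaw":255,"x":0.1,"y":0,"z":-0.2,"ax":0,"ay":0,"az":0},{"jaw":255,"x":0,"y":0,"z":-0.1,"ax":0,"ay":0,"az":0}]'
```

```text
time_s: 10.42
tcp_pos: [0.4899, 0.1721, 0.0746]
ee_rot: [[0.999, -0.035, -0.001], [-0.035, -0.999, -0.005], [-0.001, 0.005, -1.0]]
wrist_force: [-1.3, 0.7, 0.2]
gripper_width: 0.006
```

```bash
python3 -m inch '[{"jaw":255,"x":-0.05,"y":0,"z":-0.1,"ax":0,"ay":0,"az":0},{"jaw":255,"x":0,"y":0,"z":-0.05,"ax":0,"ay":0,"az":0},{"jaw":255,"x":0,"y":0,"z":0,"ax":0,"ay":0,"az":0}]'
```

```text
time_s: 10.8
tcp_pos: [0.4853, 0.1718, 0.0647]
ee_rot: [[0.999, -0.034, -0.002], [-0.034, -0.999, -0.006], [-0.002, 0.006, -1.0]]
wrist_force: [0.2, 0.3, -0.8]
gripper_width: 0.006
```

```bash
python3 -m inch '[{"jaw":255,"x":0,"y":0,"z":-0.06,"ax":0,"ay":0,"az":0}]'; python3 -m inch '[{"jaw":255,"x":0,"y":0,"z":-0.05,"ax":0,"ay":0,"az":0}]'
```

```text
time_s: 10.92
tcp_pos: [0.4855, 0.1722, 0.0616]
ee_rot: [[0.999, -0.033, -0.001], [-0.033, -0.999, -0.005], [-0.001, 0.005, -1.0]]
wrist_force: [-0.1, 0.4, -0.1]
gripper_width: 0.006
time_s: 11.05
tcp_pos: [0.4855, 0.1723, 0.0586]
ee_rot: [[0.999, -0.033, -0.001], [-0.033, -0.999, -0.004], [-0.001, 0.004, -1.0]]
wrist_force: [0.0, 0.2, 0.9]
gripper_width: 0.004
```

```bash
python3 -m inch '[{"jaw":255,"x":0,"y":0,"z":-0.05,"ax":0,"ay":0,"az":0}]'; python3 -m inch '[{"jaw":255,"x":0,"y":0,"z":-0.06,"ax":0,"ay":0,"az":0}]'
```

```text
time_s: 11.18
tcp_pos: [0.4853, 0.1722, 0.056]
ee_rot: [[0.999, -0.033, -0.001], [-0.033, -0.999, -0.005], [-0.001, 0.005, -1.0]]
wrist_force: [-3.3, -0.4, 6.5]
gripper_width: 0.005
time_s: 11.3
tcp_pos: [0.4852, 0.1722, 0.0532]
ee_rot: [[0.999, -0.033, -0.001], [-0.033, -0.999, -0.005], [-0.001, 0.005, -1.0]]
wrist_force: [-5.0, 0.3, 12.0]
gripper_width: 0.008
```

```bash
python3 -m inch '[{"jaw":255,"x":0,"y":0,"z":-0.06,"ax":0,"ay":0,"az":0}]'; python3 -m inch '[{"jaw":255,"x":0,"y":0,"z":-0.06,"ax":0,"ay":0,"az":0}]'
```

```text
time_s: 11.42
tcp_pos: [0.4851, 0.1723, 0.0511]
ee_rot: [[0.999, -0.032, -0.001], [-0.032, -0.999, -0.005], [-0.001, 0.005, -1.0]]
wrist_force: [-7.4, -0.2, 15.2]
gripper_width: 0.002
time_s: 11.55
tcp_pos: [0.485, 0.1724, 0.0495]
ee_rot: [[1.0, -0.031, -0.001], [-0.031, -1.0, -0.005], [-0.001, 0.006, -1.0]]
wrist_force: [-7.0, -0.1, 18.8]
gripper_width: 0.007
```

```bash
python3 - <<'E'
from station import *
import cv2
for n,(r,c) in dict(side=(135,285)).items():
    a=capture(n)[r:r+80,c:c+100,::-1]; cv2.imwrite(f'pics/{n}7.png',cv2.resize(a,None,fx=7,fy=7,interpolation=cv2.INTER_CUBIC))
s=sense(); print(s['tcp_pos'],s['wrist_force'])
E
```

```text
[0.48502976 0.17245148 0.04951068] [-7.79446258 -0.27187903 19.32423368]
```

View pics/side7.png

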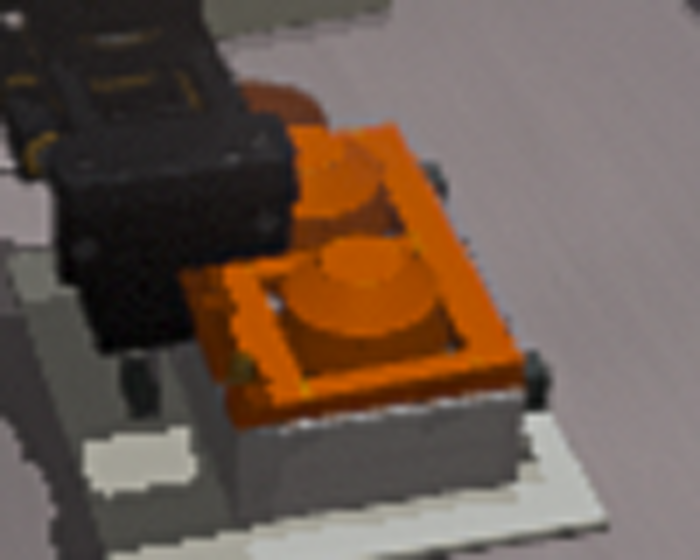

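```bash
python3 -m inch '[{"jaw":255,"x":0,"y":0,"z":-0.08,"ax":0,"ay":0,"az":0}]'; python3 -m inch '[{"jaw":255,"x":0,"y":0,"z":-0.08,"ax":0,"ay":0,"az":0}]'
```

```text
time_s: 11.72
tcp_pos: [0.485, 0.1726, 0.0474]
ee_rot: [[1.0, -0.029, -0.0], [-0.029, -1.0, -0.006], [0.0, 0.006, -1.0]]
wrist_force: [-9.3, -0.5, 22.9]
gripper_width: 0.007
time_s: 11.85
tcp_pos: [0.485, 0.1727, 0.0457]
ee_rot: [[1.0, -0.028, 0.001], [-0.028, -1.0, -0.006], [0.001, 0.006, -1.0]]
wrist_force: [-10.1, -0.8, 26.1]
gripper_width: 0.007
```

```bash
python3 - <<'E'
from station import *
import cv2
for n,(r,c) in dict(side=(135,285)).items():
    a=capture(n)[r:r+80,c:c+100,::-1]; cv2.imwrite(f'pics/{n}8.png',cv2.resize(a,None,fx=7,fy=7,interpolation=cv2.INTER_CUBIC))
s=sense(); print(s['tcp_pos'],s['wrist_force'],s['moment'],s['joints'])
E
```

```text
[0.48500978 0.17271533 0.04566664] [-10.837086    -0.51762173  26.00625734] [-0.1551829   2.83167428 -0.05312834] [ 37.87505522  23.32689153 -27.7280783    0.4859369  -39.13180998
  50.15049989]
```

View pics/side8.png

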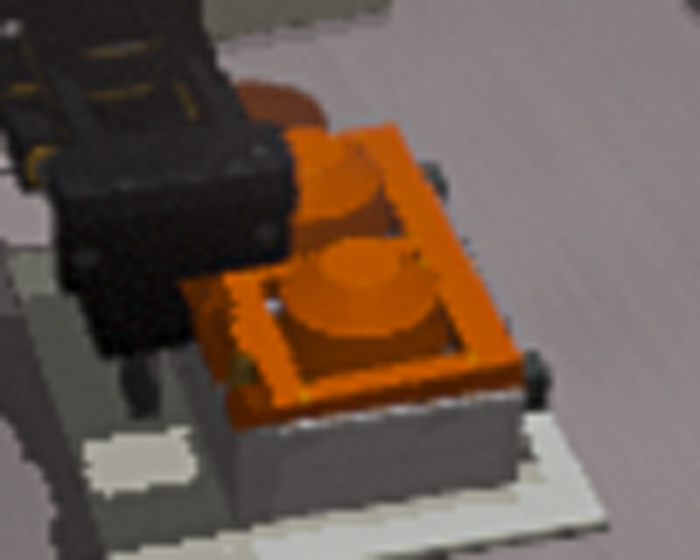

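```bash
python3 - <<'E'
import cv2,numpy as np
I={k:cv2.resize(cv2.imread(f'pics/side{k}.png',0),(100,80),interpolation=cv2.INTER_AREA) for k in (3,4,5,6,7,8)}
# template: near dome+front edge from 8, region cols 36-70, rows 31-58 
for nm,(r0,r1,c0,c1) in dict(dome=(32,52,42,66),edge=(48,62,38,60),hinge=(46,60,66,80)).items():
    t=cv2.resize(I[8][r0:r1,c0:c1],None,fx=8,fy=8,interpolation=cv2.INTER_CUBIC)
    for k in I:
        a=cv2.resize(I[k][r0-4:r1+4,c0-4:c1+4],None,fx=8,fy=8,interpolation=cv2.INTER_CUBIC)
        m=cv2.matchTemplate(a,t,cv2.TM_CCOEFF_NORMED);_,v,_,l=cv2.minMaxLoc(m)
        print(nm,k,round(v,3),l[0]/8-4,l[1]/8-4)
E
```

```text
dome 3 0.922 0.625 -1.5
dome 4 0.982 0.25 -0.375
dome 5 0.994 0.0 0.0
dome 6 0.969 0.25 -0.75
dome 7 0.986 0.0 -0.25
dome 8 0.998 0.0 0.0
edge 3 0.587 1.25 -1.5
edge 4 0.927 0.0 -0.25
edge 5 0.97 -0.125 0.0
edge 6 0.851 0.25 -0.5
edge 7 0.975 0.0 -0.125
edge 8 0.998 0.0 0.0
hinge 3 0.977 0.125 -0.125
hinge 4 0.994 0.0 0.0
hinge 5 0.999 0.0 0.0
hinge 6 0.992 0.0 0.0
hinge 7 0.997 0.0 0.0
hinge 8 0.999 0.0 0.0
```

```bash
python3 -m inch '[{"jaw":255,"x":0,"y":0,"z":0.15,"ax":0,"ay":0,"az":0},{"jaw":255,"x":0,"y":0,"z":0.2,"ax":0,"ay":0,"az":0},{"jaw":255,"x":0,"y":0,"z":0.2,"ax":0,"ay":0,"az":0}]'
cat > cmp.py <<'E'
from station import *
import cv2,sys
k=sys.argv[1]
a=capture('side')[135:215,285:385,::-1]; cv2.imwrite(f'pics/raw{k}.png',a);cv2.imwrite(f'pics/side{k}.png',cv2.resize(a,None,fx=7,fy=7,interpolation=cv2.INTER_CUBIC))
g=cv2.cvtColor(a,cv2.COLOR_BGR2GRAY)
L=lambda k:cv2.resize(cv2.imread(f'pics/side{k}.png',0),(100,80),interpolation=cv2.INTER_AREA)
g=L(k)
for ref in (6,8):
  T=L(ref)
  for nm,(r0,r1,c0,c1) in dict(dome=(32,52,44,66),edge=(50,64,40,60)).items():
    t=cv2.resize(T[r0:r1,c0:c1],None,fx=8,fy=8,interpolation=cv2.INTER_CUBIC)
    b=cv2.resize(g[r0-4:r1+4,c0-4:c1+4],None,fx=8,fy=8,interpolation=cv2.INTER_CUBIC)
    _,v,_,l=cv2.minMaxLoc(cv2.matchTemplate(b,t,cv2.TM_CCOEFF_NORMED)); print(ref,nm,round(v,3),l[0]/8-4,l[1]/8-4)
E
python3 cmp.py 9
```

```text
time_s: 12.28
tcp_pos: [0.4854, 0.173, 0.0817]
ee_rot: [[1.0, -0.027, 0.003], [-0.027, -1.0, -0.006], [0.003, 0.006, -1.0]]
wrist_force: [0.7, 0.0, -0.6]
gripper_width: 0.008
6 dome 0.996 0.0 0.0
6 edge 0.992 0.125 0.0
8 dome 0.973 0.25 -0.75
8 edge 0.843 0.25 -0.5
```

View pics/side9.png

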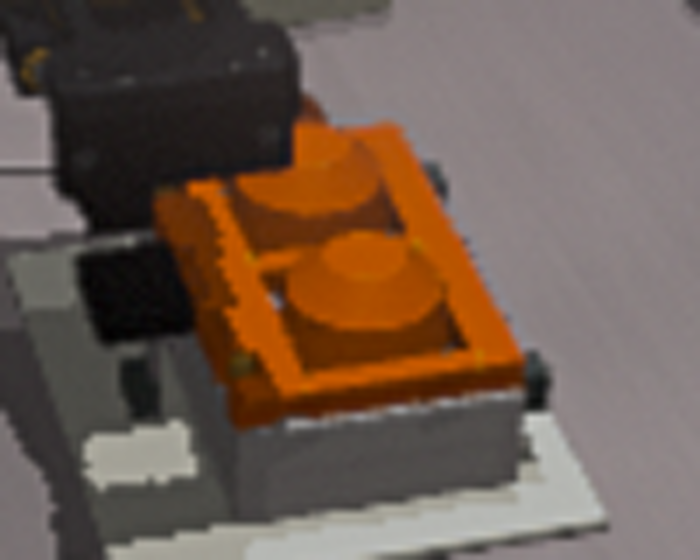

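```bash
python3 -m inch '[{"jaw":255,"x":-0.03,"y":-0.01,"z":-0.2,"ax":0,"ay":0,"az":-0.05},{"jaw":255,"x":0,"y":0,"z":-0.15,"ax":0,"ay":0,"az":0},{"jaw":255,"x":0,"y":0,"z":-0.12,"ax":0,"ay":0,"az":0},{"jaw":255,"x":0,"y":0,"z":-0.12,"ax":0,"ay":0,"az":0},{"jaw":255,"x":0,"y":0,"z":-0.12,"ax":0,"ay":0,"az":0}]'
```

```text
time_s: 12.95
tcp_pos: [0.484, 0.173, 0.0417]
ee_rot: [[0.999, -0.033, 0.003], [-0.033, -0.999, -0.007], [0.004, 0.007, -1.0]]
wrist_force: [-11.9, 1.3, 33.2]
gripper_width: 0.008
```

```bash
python3 -m inch '[{"jaw":255,"x":0,"y":0,"z":-0.1,"ax":0,"ay":0,"az":0},{"jaw":255,"x":0,"y":0,"z":-0.1,"ax":0,"ay":0,"az":0}]'
```

```text
time_s: 13.2
tcp_pos: [0.4843, 0.1736, 0.0372]
ee_rot: [[1.0, -0.028, 0.005], [-0.028, -1.0, -0.009], [0.005, 0.009, -1.0]]
wrist_force: [-14.3, 0.1, 41.2]
gripper_width: 0.006
```

```bash
python3 cmp.py 10; python3 - <<'E'
from h import *
p=(.5594,.1641,-.0428)
o=np.array([285,135])
f=lambda X:((proj('side',X)-o+.5)*7).round().tolist()
print('tcp',f((.4843,.1736,.0372)),f((.4843,.1736,.059)))
for a in(0,.04): print('tab',a,[f(world(p,lidpt(r,h,.0041+y,a)))[0] for r in(.102,.136) for h in(0,.014) for y in(-.02,.02)])
E
```

```text
6 dome 0.937 -0.375 1.125
6 edge 0.585 0.0 0.625
8 dome 0.974 -0.125 0.5
8 edge 0.917 -0.125 0.25
tcp [[111.0, 330.0]] [[110.0, 279.0]]
tab 0 [[191.0, 340.0], [164.0, 274.0], [191.0, 307.0], [164.0, 241.0], [94.0, 353.0], [70.0, 287.0], [94.0, 320.0], [69.0, 254.0]]
tab 0.04 [[192.0, 330.0], [164.0, 264.0], [193.0, 297.0], [166.0, 231.0], [94.0, 341.0], [70.0, 274.0], [96.0, 307.0], [71.0, 241.0]]
```

View pics/side10.png

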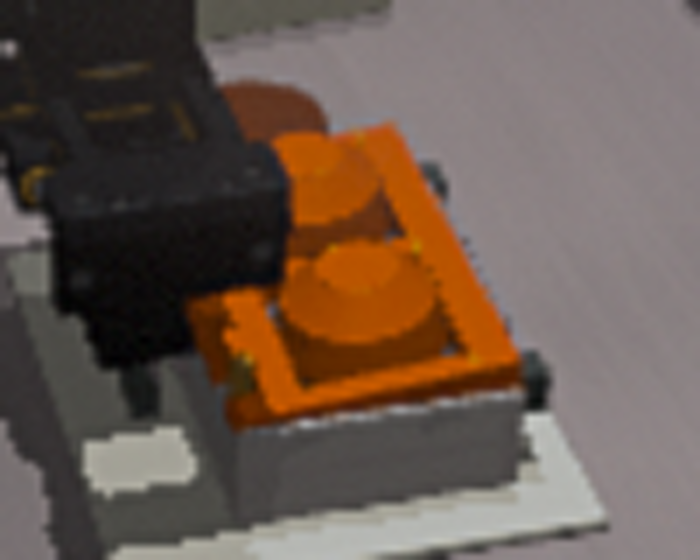

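```bash
python3 -m inch '[{"jaw":255,"x":0,"y":0,"z":0.2,"ax":0,"ay":0,"az":0},{"jaw":255,"x":0,"y":0,"z":0.3,"ax":0,"ay":0,"az":0},{"jaw":255,"x":0,"y":0,"z":0.3,"ax":0,"ay":0,"az":0}]'
python3 cmp.py 11; python3 - <<'E'
from h import *
p=(.5594,.1641,-.0428)
for a in (0,.03,.06): print(a,proj('side',world(p,lidpt(.05,.035,.004-.032,a))),proj('side',world(p,lidpt(.1,.012,.004-.075,a))))
E
```

```text
time_s: 13.62
tcp_pos: [0.4835, 0.1733, 0.088]
ee_rot: [[1.0, -0.026, 0.004], [-0.026, -1.0, -0.012], [0.004, 0.011, -1.0]]
wrist_force: [-0.2, 0.1, -0.8]
gripper_width: 0.005
6 dome 0.996 0.0 0.0
6 edge 0.997 0.0 0.0
8 dome 0.974 0.25 -0.75
8 edge 0.842 0.125 -0.5
0 [[334.4966583  171.08817755]] [[318.39544444 192.68065794]]
0.03 [[334.95555265 170.51364615]] [[318.58397796 191.62640896]]
0.06 [[335.43245278 169.9473232 ]] [[318.8109707  190.56766379]]
```

View pics/side11.png

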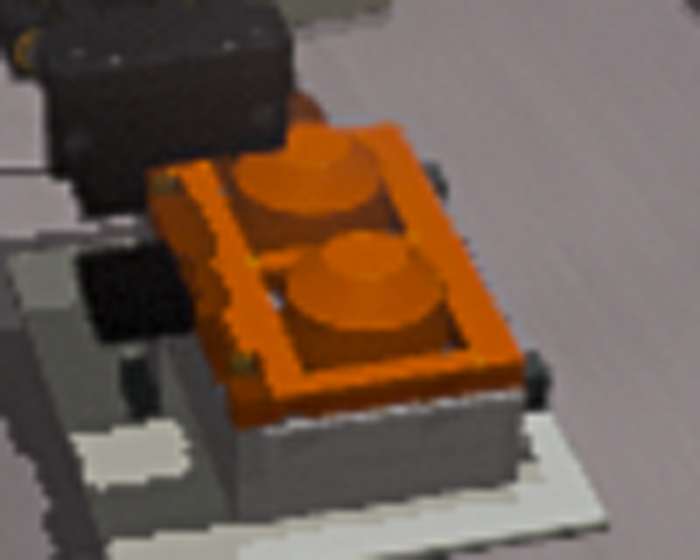

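```bash
python3 - <<'E'
import cv2
a=cv2.imread('pics/raw11.png')[40:72,26:80]
cv2.imwrite('pics/z11.png',cv2.resize(a,None,fx=14,fy=14,interpolation=cv2.INTER_NEAREST))
b=cv2.imread('pics/raw10.png')[40:72,26:80]
cv2.imwrite('pics/z10.png',cv2.resize(b,None,fx=14,fy=14,interpolation=cv2.INTER_NEAREST))
E
```

```text
(no output)
```

View pics/z11.png

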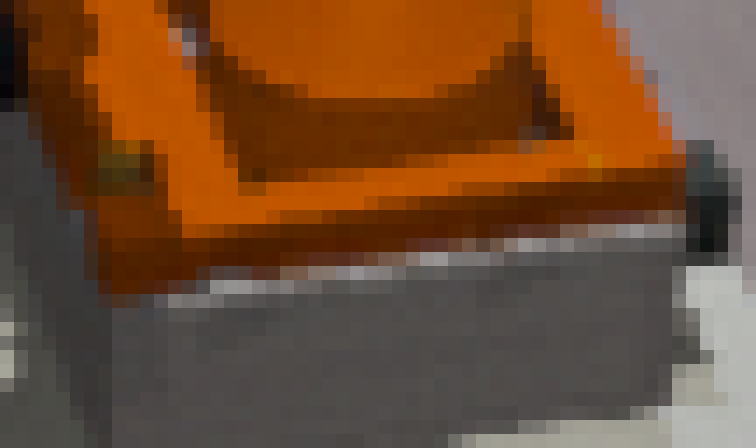

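View pics/z10.png

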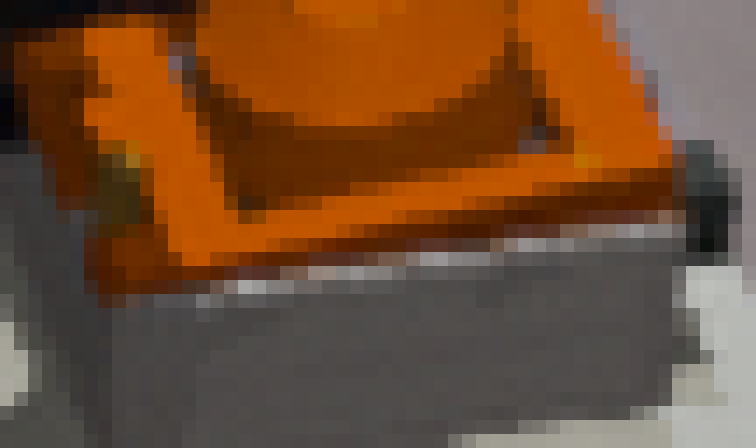

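In the enlarged unloaded view the bright rim strip keeps an even thickness from hinge to front, so the lid is flush. In the loaded view the lid front sinks slightly into the rim and then returns. That means it already closed and latched in the first press. I'll retreat and check the whole scene.

```bash
python3 -m inch '[{"jaw":255,"x":-0.2,"y":0,"z":0.7,"ax":0,"ay":0,"az":0},{"jaw":255,"x":-0.4,"y":0.2,"z":0.7,"ax":0,"ay":0,"az":0},{"jaw":255,"x":-0.3,"y":0.7,"z":0.3,"ax":0,"ay":0,"az":0},{"jaw":255,"x":-0.3,"y":0.8,"z":0,"ax":0,"ay":0,"az":0},{"jaw":255,"x":-0.3,"y":0.8,"z":0,"ax":0,"ay":0,"az":0},{"jaw":255,"x":-0.2,"y":0.8,"z":0,"ax":0,"ay":0,"az":0},{"jaw":255,"x":0,"y":0.4,"z":0,"ax":0,"ay":0,"az":0},{"jaw":255,"x":0,"y":0,"z":0,"ax":0,"ay":0,"az":0}]'
python3 cmp.py 12; python3 - <<'E'
from station import *
import cv2
cv2.imwrite('pics/top12.png',capture('top')[:,:,::-1])
E
```

```text
time_s: 14.68
tcp_pos: [0.3772, 0.4013, 0.1846]
ee_rot: [[1.0, -0.028, -0.002], [-0.028, -0.999, -0.018], [-0.001, 0.018, -1.0]]
wrist_force: [-0.3, -0.4, -0.4]
gripper_width: 0.002
6 dome 0.996 0.0 0.0
6 edge 0.998 0.0 0.0
8 dome 0.973 0.25 -0.75
8 edge 0.842 0.25 -0.5
```

View pics/side12.png

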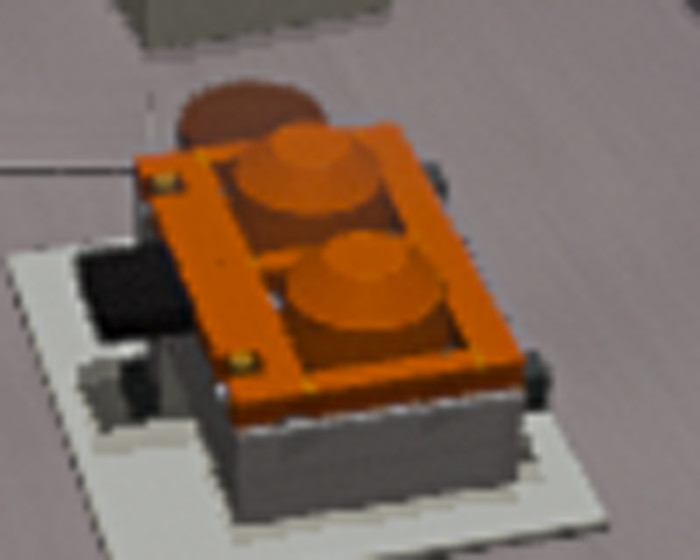

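View pics/top12.png

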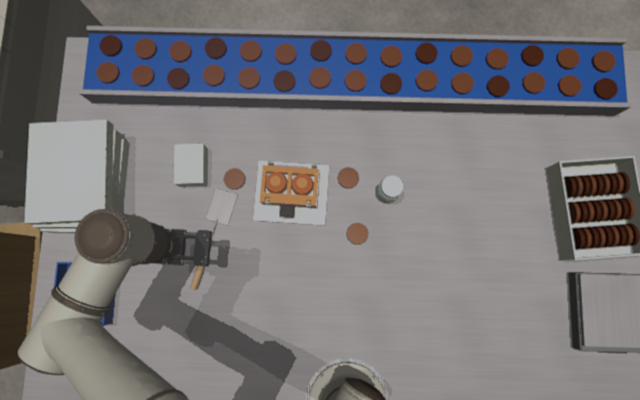

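The lid is closed with both brass pins showing in their notches, at (165,182) and (243,360). The biscuits, jar, carton and spatula are where they started, so I'm handing in.

```bash
python3 -c "
from station import *
print(finish_job())"
```

```text
the job is handed in; nothing more can be done
None
```

The upper half of the mould is closed over the two chocolate balls, with both notches over their pins and the two halves flush. I handed the job in at about 15 s.

- **How it was done:** I pinched the tab and swung the half down in small steps. At about 0.4 rad I slid it about 12 mm, to +4 mm, the pin setting I had read from the pictures. It then dropped over the pins at under 4 N, so no sideways search was needed. I pressed the front down to about 22 N while still pinched, and pressed again on the tab with closed fingers.
- **Last checks:** With the arm withdrawn, both pins show in their notches. The exposed strip of rim keeps an even thickness from hinge to front, and the lid has not moved between unloaded views. By eye in the overhead view, the biscuits, spatula, jar and carton look unmoved.
- **Clip not tested directly:** I did not pull up on the tab to prove the snap. I take it as latched because the half returns to the same flush position after every press. I also felt the tab top at about 58.5 mm, against 59 mm expected when closed.
- **Pressed harder than needed:** In one picture the half seemed to stand slightly open, about 0.03–0.04 rad. I pressed the tab again with the fingertips, to about 26 N and then 41 N at the wrist. The close-up later showed it had already been flush. The load was on the fingertips, not the gripper's body, and well under the 120 N wrist limit.

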